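# Refit the filler plug of a dental-lab steam cleaner

### The job

Take the filler plug out of its stand and put it back in the sloping filler neck of the steam cleaner: find the thread at the bottom of the neck by feel, without forcing it, and screw the plug clockwise fully home until its collar sits flat on the rim, then let go. Do not disturb the bowl, the bottle or the dental cast.

Things in the scene. Friction and masses are not known exactly. Their poses are not given: they have to be found in the camera images.
- plug: Filler plug, 137 mm long, about 0.19 to 0.34 kg, standing upright in the stand with its collar on the stand's rim. Origin: on its axis, at the underside of its black round collar (radius 22.5 mm, 6 mm thick); z runs along the axis out through the grip. Below the collar a steel shank of radius 11 mm reaches to z = -60 mm.
- plug_grip (a point): Where to grip the plug: middle of its black square grip, 28 mm above the plug's origin. The grip is 30 mm square, its faces square to the plug's x and y, from z = 5 to 43 mm of the plug; it can be taken afresh every quarter turn. Fingers opened to 60 mm or more turn freely around it.
- plug_tip (a point): End of the plug, 94 mm below its origin: a brass core of radius 6.5 mm from plug z = -60 mm to here, bearing three short right-hand thread ribs 120 degrees apart, outer radius 11.4 mm, between z = -80 and -88 mm.
- neck: Filler neck of the steam cleaner, fixed: a steel well sunk square into the sloping deck. Origin: middle of its rim, level with the deck. z runs out along the well's axis, 30 degrees from vertical, leaning down the slope to the front; x points up the slope. Bore radius 12.5 mm, flaring over the top 6 mm to 17.5 mm at the rim. With the plug fully home its origin meets the neck's.
- neck_thread (a point): Top of the 3-start right-hand thread, 75 mm down: 24 mm per turn (3.8 mm per rad), clockwise from outside goes in; 0.7 mm play; it holds the plug. Its angle is unknown: lowered unturned, the plug rests on it, collar 4 to 13 mm above the rim, or catches on a start, where turning in jams. Turned back it rises, then drops up to 8 mm, every 120 degrees; from a drop it is home in 1.1 to 1.8 rad.
- machine: Steam cleaner, blue and steel, fixed, 260 mm deep (x), 240 mm wide (y); origin under its middle, front to -x. Front 130 mm high, from there the deck rises at 30 degrees to 240 mm at x = +60 mm; flat top behind with handpiece and valve up to 275 mm. The deck is clear around the neck but for a flat gauge and switches, 4 mm proud, 50 mm or more from the axis.
- stand: Stainless tube on a round foot of radius 40 mm, fixed to the bench; tube 100 mm high, outer radius 20.5 mm, inner radius 16 mm. Origin under its middle. The plug stands in it.
- bowl: Loose green mixing bowl, rim radius 55 mm, 65 mm high, origin under its middle. Not to be disturbed.
- bottle: Loose small amber bottle, radius 24 mm, 85 mm high, origin under its middle. Not to be disturbed.
- cast: Loose terracotta-coloured dental cast, 58 by 64 mm, 36 mm high, origin under its middle. Not to be disturbed.
Things that resemble listed ones, but are neither listed nor needed, are in the scene too. Of the things that look like the plug, the smaller one is meant.

How it is judged (in metres and radians):
On the way, in this order (a step that is already met when the one before it is completed fails the run):
1. the plug is down the neck with its tip on the thread, in line with the neck (z of plug in the frame of neck below 0.0145 m and angle between the z axis of plug and the z axis of neck, either way round below 0.09 rad and distance between plug and neck below 0.018 m), for 0.1 s.
2. the plug has been screwed into the thread (z of plug in the frame of neck below 0.0025 m and angle between the z axis of plug and the z axis of neck, either way round below 0.06 rad and distance between plug and neck below 0.006 m), for 0.1 s.
At the end, for the whole second after the job is handed in: The plug is screwed home and at rest: its collar is within 1.8 mm of the neck's rim, its axis within about 2.5 degrees of the neck's axis, its origin within 5 mm of the neck's (z of plug in the frame of neck between -0.0025 and 0.0018 m and angle between the z axis of plug and the z axis of neck, either way round below 0.045 rad and distance between plug and neck below 0.005 m and linear speed of plug below 0.01 m/s and angular speed of plug below 0.1 rad/s); the robot touches nothing.
It fails at once if the plug is forced: more than 60 N between plug and neck while the collar is still over 3 mm above the rim (tightening it at the end is all right) (contact force between plug and neck above 60 N and z of plug in the frame of neck above 0.003 m).
It fails at once if the bowl is moved by more than 30 mm (distance of bowl from where it was at the start of the episode above 0.03 m).
It fails at once if the bottle is moved by more than 30 mm (distance of bottle from where it was at the start of the episode above 0.03 m).
It fails at once if the cast is moved by more than 30 mm (distance of cast from where it was at the start of the episode above 0.03 m).
It also fails if it takes over 61 s, if anything falls off the work surface, if the arm or the gripper's body presses on something with over 40 N, if the wrist force passes 120 N, or if a joint passes its speed limit or range.

### The arm

A 6-joint arm with a two-finger parallel gripper is mounted at the origin on the work surface. World frame = base frame: x ahead of the robot, y to its left, z up, the work surface at z = 0. Lengths are in m, angles in degrees, forces in N, time in s.
With the tool pointing down it reaches from about 0.4 to 0.825 m from the base axis. Payload 7 kg.
Tool frame: the origin (TCP) lies midway between the tips of the shut fingers; the grasp point (between the pads) lies r.grip_depth behind it (r.grip_depth is the distance from the TCP to the grasp point, in m); z points along the fingers, y is the line along which they close (so a half turn about z gives the same grasp; the last joint's range is limited). The gripper opens to 88 mm and grips with 3 to 60 N. Pads are 19 mm wide; open, the fingers measure 130 mm over their backs; the gripper's body (78 mm by 193 mm) begins 47 mm behind the grasp point.
Start: joints at [92.08, 20.546, 0.682, 0, -70.136, -16.507], TCP at [0.168, 0.654, 0.227] pointing down, gripper open.
Joint ranges: [-176.03, 176.03], [-82.01, 121.73], [-58.28, 71.71], [-173.87, 95.51], [-174.79, -0.11], [-173.66, 173.66]. Speed limits (degrees/s): [136.94, 136.94, 172.46, 180, 180, 180].

### API

Orientations are given as [roll, pitch, yaw] about the fixed x, y, z axes, in that order (R = Rz(yaw) Ry(pitch) Rx(roll)).
In Python, from plant import r gives the robot as it stands.
- The arm moves only by the shell command python3 -m pendant 'ROWS' [OPENING] [FORCE]. ROWS is a JSON list of rows, 1 to 12 of them, each of 6 numbers: dx, dy, dz in m, then a rotation vector rx, ry, rz in degrees; each row is the pose to reach, as a shift and turn from the pose commanded when the command began, along the tool's axes at that moment; what a row does not reach only later rows make up. A row lasts 1/12 s, in which the tool goes at most 0.0417 m and 7.16 degrees, less where a joint would pass 70% of its speed; a pose out of reach is approached as far as the arm can. OPENING is the finger opening in m, set as the command begins (- or left out keeps the last). The fingers move at their own pace and stop on an object; FORCE is the grip in N (left out, the last holds). Time passes only in rows, so rows that do not move let the fingers close. It prints the time, the measured TCP pose, the force, the opening and the grip force at its end.
- r.get_state(): the state, without advancing time (a new reading comes with each control period).
- r.capture(name): name is "side" or "top"; returns a dict with "frame" (480x640x3 uint8, red, green, blue), "z_map" (480x640 float32, m along the optical axis (not along the pixel's ray), 0 where there is no reading), "fx", "fy", "cx", "cy" (pixels), "cam_to_world" (4x4, takes a point from camera to world coordinates). Camera axes: x right, y down, z forward; pixel columns grow to the right and rows downward; lengths in m; the calibration is good to about 2 mm. A picture is of the moment at which its call begins.
- r.close_job(): hands the job in; it is judged then, once.
The state is a dict: "time_s": time; "joints": joint angles; "qd": joint speeds; "joint_torque": joint torques, N m; "tcp_pos": TCP position; "eef_rot": TCP orientation; "contact_force": force on the tool from outside, world axes, zero at the start; "moment": the same for the moment, N m; "gripper_width": finger opening in m; "gripper_force": force on a finger pad.
Only numpy, scipy, OpenCV 4.12 (cv2) and the standard library are available. Lean on these libraries where they do the work, as an engineer would, in place of code of your own. Each camera call takes 0.05 s, during which the arm holds its last target. There are 200 camera calls.

## Working session

There is one attempt and no reset: what is moved stays moved. The work goes in short steps, Python scripts to look and compute and a shell command to move; the robot and the scene stay as the last step left them, time stands still between calls to the robot, and variables do not carry over. Pictures are saved under pics/ and viewed, at most 10 in all, crops included, and the job is handed in when it is done.

```bash
ls; mkdir -p pics
python3 - <<'E'
from plant import r
import cv2,numpy as np
s=r.get_state();print(s,r.grip_depth)
for n in("side","top"):
    c=r.capture(n);np.savez(f"{n}0.npz",**c);cv2.imwrite(f"pics/{n}0.png",c["frame"][:,:,::-1])
    print(n,c["fx"],c["fy"],c["cx"],c["cy"],np.round(c["cam_to_world"],3).tolist())
E
```

```text
pics
{'time_s': 0.0, 'joints': array([ 9.20799835e+01,  2.05906629e+01,  6.33996701e-01, -2.09797716e-02,
       -7.01355030e+01, -1.65058220e+01]), 'qd': array([-0.03901703, -0.05752686, -0.00397798,  0.01383576, -0.04053367,
       -0.02117106]), 'joint_torque': array([ 9.10825838e-04, -5.82715559e+01,  2.93052864e+01,  6.99683726e+00,
        6.99693774e-03, -1.61065159e-04]), 'tcp_pos': array([0.16807161, 0.65323584, 0.22563039]), 'eef_rot': array([ 1.79906025e+02, -7.27946721e-03, -1.44329773e+01]), 'contact_force': array([-0.47396376, -0.29541888,  0.54768759]), 'moment': array([-0.01666014, -0.01999936,  0.00598292]), 'gripper_force': 0.0, 'gripper_width': 0.087867566071897} 0.0188
side 501.71578667396955 501.71578667396955 319.5745771851668 244.35832535629348 [[0.786, -0.395, 0.476, 0.061], [-0.618, -0.518, 0.591, -0.655], [0.013, -0.759, -0.651, 0.835], [0.0, 0.0, 0.0, 1.0]]
top 577.7868427725925 577.7868427725925 311.0606871350187 238.6784593906177 [[0.024, -0.986, 0.165, 0.353], [-0.999, -0.02, 0.026, -0.037], [-0.023, -0.165, -0.986, 1.224], [0.0, 0.0, 0.0, 1.0]]
```

View pics/side0.png

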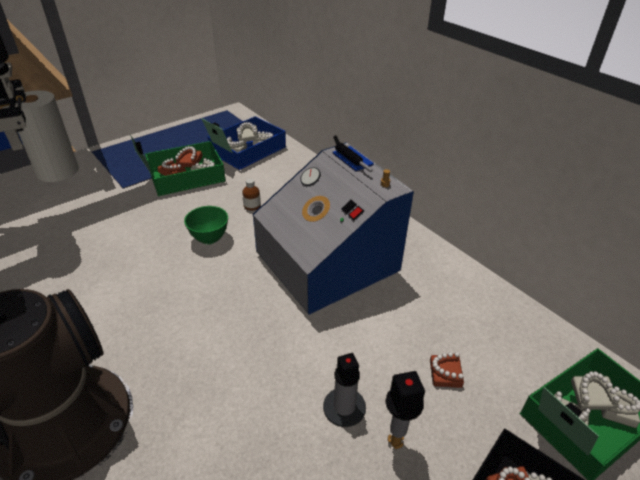

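View pics/top0.png

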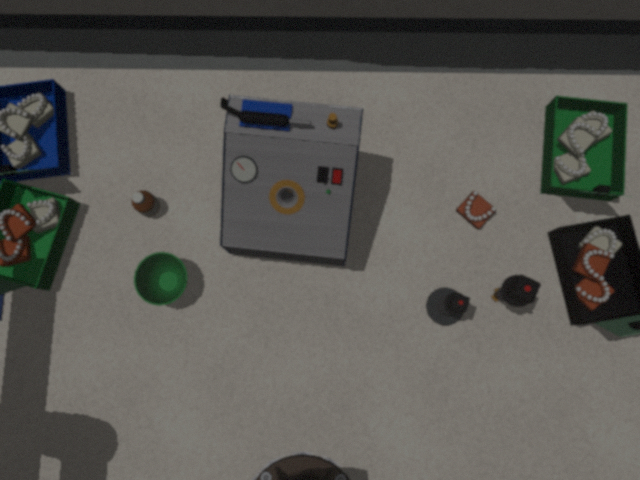

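Side view: the plug candidates are A, in a stand tube on a round foot (side 347,385; top 457,304), and B, bigger and with no stand (side 405,395; top 520,291). A is the smaller one. The neck ring is at side (316,208) and top (287,196). I'll check this with a crop and measure.

```bash
cat > h.py <<'E'
import numpy as np,cv2
def load(n): return dict(np.load(n+".npz"))
def pt(c,u,v,z=None):
    z=c["z_map"][int(round(v)),int(round(u))] if z is None else z
    p=np.array([(u-c["cx"])/c["fx"]*z,(v-c["cy"])/c["fy"]*z,z]);T=c["cam_to_world"]
    return T[:3,:3]@p+T[:3,3]
def ray(c,u,v):
    T=c["cam_to_world"];d=pt(c,u,v,1.)-T[:3,3];return T[:3,3],d/np.linalg.norm(d)
def onz(c,u,v,h):
    o,d=ray(c,u,v);return o+d*(h-o[2])/d[2]
def tri(a,b):
    (o,d),(p,e)=a,b
    s=np.linalg.lstsq(np.c_[d,-e],p-o,rcond=None)[0]
    x,y=o+s[0]*d,p+s[1]*e;return (x+y)/2,np.linalg.norm(x-y)
def cloud(c):
    v,u=np.mgrid[:480,:640];z=c["z_map"]
    P=np.stack([(u-c["cx"])/c["fx"]*z,(v-c["cy"])/c["fy"]*z,z],-1);T=c["cam_to_world"]
    return P@T[:3,:3].T+T[:3,3]
def blob(c,lo,hi,box):
    x0,y0,x1,y1=box;hsv=cv2.cvtColor(c["frame"],cv2.COLOR_RGB2HSV)
    m=np.zeros((480,640),np.uint8);m[y0:y1,x0:x1]=cv2.inRange(hsv,lo,hi)[y0:y1,x0:x1];return m
E
python3 - <<'E'
from h import *
S,T=load("side0"),load("top0")
cen={}
for n,c,bp,bb,br in(("S",S,(335,350,360,372),(395,370,420,392),(290,180,345,230)),("T",T,(445,290,472,318),(510,275,540,305),(260,170,315,225))):
    for k,b in(("plug",bp),("big",bb)):
        m=blob(c,(0,130,90),(8,255,255),b);M=cv2.moments(m,True);print(n,k,M["m00"])
        cen[n+k]=(M["m10"]/M["m00"],M["m01"]/M["m00"]);print(cen[n+k],pt(c,*cen[n+k]))
    m=blob(c,(8,80,60),(28,255,255),br);ct=max(cv2.findContours(m,0,1)[0],key=cv2.contourArea)
    e=cv2.fitEllipse(ct);cen[n+"ring"]=e[0];print(n,"ring",e,(m>0).sum())
    P=cloud(c)[m>0];ok=np.isfinite(P).all(1)&(c["z_map"][m>0]>0);P=P[ok];p0=np.median(P,0);u,s,vt=np.linalg.svd(P-P.mean(0));nn=vt[2]*np.sign(vt[2,2])
    print(" ring mean",P.mean(0),"n",nn,"tilt",np.degrees(np.arccos(nn[2])),"az",np.degrees(np.arctan2(nn[1],nn[0])))
for k in("plug","big","ring"): print(k,tri(ray(S,*cen["S"+k]),ray(T,*cen["T"+k])))
a=cv2.resize(S["frame"][330:460,310:450],None,fx=4,fy=4,interpolation=2)
b=cv2.resize(T["frame"][265:345,420:550],None,fx=3,fy=3,interpolation=2)
o=np.zeros((600,800,3),np.uint8);a=cv2.resize(a,(400,371));o[:371,:400]=a;b=cv2.resize(b,(400,246));o[:246,400:]=b
d=cv2.resize(T["frame"][150:240,220:350],(400,277));o[250:527,400:]=d
cv2.imwrite("pics/crop0.png",np.clip(o[:,:,::-1].astype(int)*2,0,255).astype(np.uint8))
E
```

```text
S plug 16.0
(347.6875, 359.875) [ 0.42134433 -0.28829733  0.14248059]
S big 35.0
(408.8285714285714, 381.6857142857143) [ 0.44573348 -0.39822817  0.18628599]
S ring ((315.5415344238281, 208.1999969482422), (21.9658260345459, 29.992446899414062), 52.34367752075195) 360
 ring mean [0.60459854 0.03540222 0.18435661] n [-0.50087635  0.04796453  0.8641888 ] tilt 30.209793955598307 az 174.52996623669623
T plug 7.0
(460.2857142857143, 302.0) [ 0.42047218 -0.2865921   0.14479353]
T big 17.0
(527.0588235294117, 287.88235294117646) [ 0.44553874 -0.39516189  0.18760638]
T ring ((286.4864196777344, 196.54269409179688), (33.4403076171875, 35.18342971801758), 113.9965591430664) 606
 ring mean [0.60514872 0.03848436 0.18525041] n [-0.49991139  0.04323874  0.86499654] tilt 30.11769008334308 az 175.05662924870535
plug (array([ 0.42118076, -0.2876374 ,  0.1417111 ]), np.float64(0.0012086989463384883))
big (array([ 0.44648156, -0.39693368,  0.18383726]), np.float64(0.0014774977462813687))
ring (array([0.6060176 , 0.03840417, 0.18186894]), np.float64(0.0011795102955411835))
```

View pics/crop0.png

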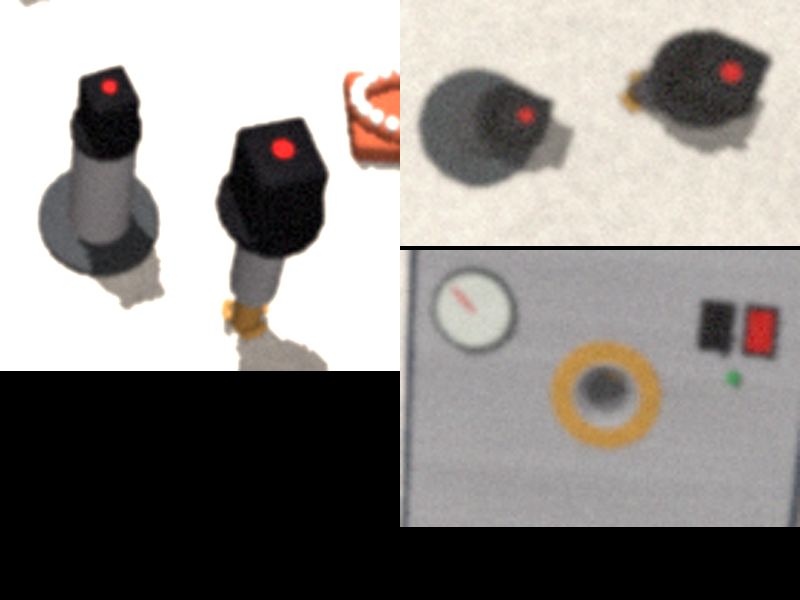

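Crop: A, in the stand, has a red dot at the centre of its grip, is about 142 mm high as expected, and is the smaller one. B reaches 185 mm, so it's the decoy. Next I'll get the grip yaw, the deck plane and a move helper.

```bash
cat >> h.py <<'E'
from scipy.spatial.transform import Rotation as Ro
def go(r,pos,Rt):
    "shift/rotvec in tool axes from the measured pose to a target TCP pose"
    s=r.get_state();R0=Ro.from_euler("xyz",s["eef_rot"],degrees=True)
    d=R0.inv().apply(np.array(pos)-s["tcp_pos"]);w=(R0.inv()*Rt).as_rotvec(degrees=True)
    print("row",np.round(d,4).tolist()+np.round(w,2).tolist(),"rows>=",max(np.linalg.norm(d)/.0417,np.linalg.norm(w)/7.16).round(1))
def down(yaw): return Ro.from_euler("xyz",[180,0,yaw],degrees=True)
E
python3 - <<'E'
from h import *
from plant import r
S,T=load("side0"),load("top0")
for c,box in((S,(330,340,365,400)),(T,(440,285,480,322))):
    x0,y0,x1,y1=box;P=cloud(c)[y0:y1,x0:x1].reshape(-1,3)
    q=P[(abs(P[:,2]-.143)<.006)&(np.hypot(P[:,0]-.421,P[:,1]+.288)<.03)]
    print(len(q),q.mean(0),cv2.minAreaRect((q[:,:2]*1000).astype(np.float32)))
    q=P[(abs(P[:,2]-.104)<.006)&(np.hypot(P[:,0]-.421,P[:,1]+.288)<.04)];print("collar",len(q),q.min(0),q.max(0))
pl=[]
for c,cen,box in((S,(315.54,208.2),(285,180,340,235)),(T,(286.5,196.5),(235,155,340,240))):
    x0,y0,x1,y1=box;hsv=cv2.cvtColor(c["frame"],cv2.COLOR_RGB2HSV)[y0:y1,x0:x1];P=cloud(c)[y0:y1,x0:x1][hsv[...,1]<60]
    P=P[P[:,2]>.1]
    for _ in range(4):
        A=np.c_[P[:,:2],np.ones(len(P))];k=np.linalg.lstsq(A,P[:,2],rcond=None)[0];P=P[abs(A@k-P[:,2])<.003]
    n=np.array([-k[0],-k[1],1]);n/=np.linalg.norm(n);pl.append((n,k))
    o,d=ray(c,*cen);t=(k[0]*o[0]+k[1]*o[1]+k[2]-o[2])/(d[2]-k[0]*d[0]-k[1]*d[1])
    print(len(P),n,"tilt",np.degrees(np.arccos(n[2])),"az",np.degrees(np.arctan2(n[1],n[0])),"centre",o+d*t)
# machine yaw from the front lower edge (side/top blue-steel outline)
P=cloud(T)[130:265,210:370].reshape(-1,3);q=P[(P[:,2]>.12)];print(cv2.minAreaRect((q[:,:2]*1000).astype(np.float32)))
E
```

```text
278 [ 0.41888324 -0.29084943  0.14205034] ((420.1756591796875, -289.7342224121094), (30.81328773498535, 31.092357635498047), 73.80859375)
collar 192 [ 0.39807777 -0.31210575  0.09840041] [ 0.44030186 -0.26962993  0.1099927 ]
265 [ 0.42046472 -0.28711486  0.1427581 ] ((420.6044006347656, -287.36785888671875), (30.040956497192383, 29.832420349121094), 71.58197784423828)
collar 122 [ 0.39974667 -0.30251622  0.09877082] [ 0.44210065 -0.26586962  0.1094295 ]
145 [-0.20384281  0.23121451  0.95130855] tilt 17.953210873243126 az 131.3999721018035 centre [0.60325945 0.03397199 0.18586466]
654 [-0.32956191  0.08085852  0.94066511] tilt 19.83644581755498 az 166.21470001035763 centre [0.60483037 0.03845091 0.1849511 ]
((543.9369506835938, 43.32688903808594), (244.58653259277344, 365.8017578125), 84.9808120727539)
```

Run:
```python
from h import *
from plant import r
go(r,[.45,.28,.36],down(-60)); go(r,[.4205,-.288,.26],down(-107.5))
```

```text
row [0.3661, 0.2914, -0.1338, 0.08, -0.04, 45.57] rows>= 11.7
row [0.479, 0.8487, -0.0329, 0.06, -0.08, 93.07] rows>= 23.4
```

```bash
python3 -m pendant '[[0.366,0.291,-0.134,0,0,45.6],[0.366,0.291,-0.134,0,0,45.6],[0.366,0.291,-0.134,0,0,45.6],[0.366,0.291,-0.134,0,0,45.6],[0.366,0.291,-0.134,0,0,45.6],[0.366,0.291,-0.134,0,0,45.6],[0.366,0.291,-0.134,0,0,45.6],[0.366,0.291,-0.134,0,0,45.6],[0.366,0.291,-0.134,0,0,45.6],[0.366,0.291,-0.134,0,0,45.6],[0.366,0.291,-0.134,0,0,45.6],[0.366,0.291,-0.134,0,0,45.6]]' 0.07
python3 - <<'E'
from h import *
from plant import r
go(r,[.4205,-.288,.26],down(-107.5)); print(r.get_state()["joints"])
E
```

```text
time_s: 1.1
tcp_pos: [0.4514, 0.278, 0.3618]
eef_rot: [-179.9, -0.0, -60.1]
contact_force: [-0.3, 0.9, 0.3]
gripper_width: 0.0701
gripper_force: 0.0
row [0.4751, 0.3093, 0.1015, -0.06, 0.02, 47.42] rows>= 13.8
[ 5.28578531e+01  3.25082606e+00 -4.14463280e+00  2.74311776e-02
 -8.25534783e+01 -2.29372764e+01]
```

```bash
python3 -m pendant '[[0.475,0.309,0.1,0,0,47.4],[0.475,0.309,0.1,0,0,47.4],[0.475,0.309,0.1,0,0,47.4],[0.475,0.309,0.1,0,0,47.4],[0.475,0.309,0.1,0,0,47.4],[0.475,0.309,0.1,0,0,47.4],[0.475,0.309,0.1,0,0,47.4],[0.475,0.309,0.1,0,0,47.4],[0.475,0.309,0.1,0,0,47.4],[0.475,0.309,0.1,0,0,47.4],[0.475,0.309,0.1,0,0,47.4],[0.475,0.309,0.1,0,0,47.4]]'
python3 - <<'E'
from h import *
from plant import r
go(r,[.4205,-.288,.20],down(-107.5)); print(r.get_state()["joints"])
E
```

```text
time_s: 2.1
tcp_pos: [0.4229, -0.2129, 0.2735]
eef_rot: [-180.0, 0.0, -107.4]
contact_force: [1.8, 0.3, 0.7]
gripper_width: 0.0697
gripper_force: 0.0
row [0.0724, -0.0202, 0.0734, -0.03, 0.02, 0.08] rows>= 2.5
[-2.83889118e+00 -6.03057783e-01 -1.93291567e+01 -1.10426863e-02
 -7.12429645e+01 -1.45758300e+01]
```

```bash
python3 -m pendant '[[0.036,-0.01,0.03,0,0,0],[0.072,-0.02,0.05,0,0,0],[0.072,-0.02,0.05,0,0,0],[0.072,-0.02,0.05,0,0,0]]'
python3 - <<'E'
from h import *
from plant import r
go(r,[.4205,-.288,.109],down(-107.5))
for n in("side","top"):
    c=r.capture(n);np.savez(f"{n}1.npz",**c)
    if n=="side": cv2.imwrite("pics/s1.png",cv2.resize(np.clip(c["frame"][260:460,250:480,::-1].astype(int)*2,0,255).astype(np.uint8),None,fx=2.6,fy=2.6))
E
```

```text
time_s: 2.43
tcp_pos: [0.4195, -0.2873, 0.2212]
eef_rot: [179.7, -0.0, -107.7]
contact_force: [-0.3, -0.1, -0.0]
gripper_width: 0.0698
gripper_force: 0.0
row [0.0004, -0.0017, 0.1122, 0.28, -0.01, -0.15] rows>= 2.7
```

View pics/s1.png

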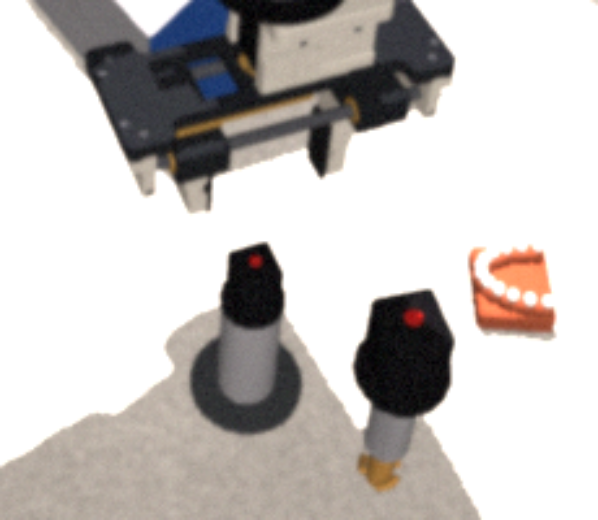

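The crop shows the open fingers above and astride plug A (red dot at crop 255,260), with B and the cast clear of the gripper. I'll go down and grip.

```bash
python3 -m pendant '[[0,-0.001,0.035,0,0,0],[0,-0.001,0.07,0,0,0],[0,-0.001,0.095,0,0,0],[0,-0.001,0.11,0,0,0],[0,-0.001,0.112,0,0,0],[0,-0.001,0.112,0,0,0]]'
python3 -m pendant '[[0,0,0,0,0,0],[0,0,0,0,0,0],[0,0,0,0,0,0],[0,0,0,0,0,0],[0,0,0,0,0,0],[0,0,0,0,0,0]]' 0.01 45
```

```text
time_s: 3.03
tcp_pos: [0.4228, -0.285, 0.1121]
eef_rot: [180.0, -0.0, -107.3]
contact_force: [-0.1, 0.1, 0.3]
gripper_width: 0.07
gripper_force: 0.0
time_s: 3.53
tcp_pos: [0.4224, -0.2861, 0.1121]
eef_rot: [-180.0, 0.0, -107.4]
contact_force: [-0.1, -0.2, 0.2]
gripper_width: 0.0357
gripper_force: 0.0
```

```bash
python3 -m pendant '[[0,0,0,0,0,0],[0,0,0,0,0,0],[0,0,0,0,0,0]]'
python3 -m pendant '[[0,0,-0.03,0,0,0],[0,0,-0.06,0,0,0],[0,0,-0.09,0,0,0],[0,0,-0.12,0,0,0],[0,0,-0.15,0,0,0],[0,0,-0.18,0,0,0],[0,0,-0.21,0,0,0],[0,0,-0.21,0,0,0]]'
python3 - <<'E'
from h import *
from plant import r
print(r.get_state())
n0=Ro.from_euler("z",175,degrees=True).apply([.5,0,.866])
n=np.array([-.5*np.cos(np.radians(5)),.5*np.sin(np.radians(5)),.86603])
tilt=Ro.align_vectors([n],[[0,0,1]])[0]
N=np.array([.605,.0375,.1835])
print(n,(tilt*down(-107.5)).as_euler("xyz",degrees=True))
for h in(.10,): go(r,N+n*(h+.094+.031-.0188-.094+.0),tilt*down(-107.5));
E
```

```text
time_s: 3.78
tcp_pos: [0.422, -0.2861, 0.1118]
eef_rot: [180.0, -0.0, -107.4]
contact_force: [-2.2, 0.9, 5.3]
gripper_width: 0.0295
gripper_force: 45.0
time_s: 4.45
tcp_pos: [0.4242, -0.2873, 0.3276]
eef_rot: [-179.5, -0.1, -107.4]
contact_force: [1.2, -1.1, -0.7]
gripper_width: 0.0299
gripper_force: 45.0
{'time_s': 4.45, 'joints': array([-12.02257984,   1.68260798, -10.13643116,   0.1268474 ,
       -77.69790396,  -5.40812073]), 'qd': array([ 0.05736587,  1.48091608, -5.55853095, -1.73804653,  5.80114356,
        0.14739664]), 'joint_torque': array([ 2.70411260e-01, -3.10614645e+01,  2.96308726e+01,  6.69068769e+00,
       -1.35321278e+00, -7.75250606e-03]), 'tcp_pos': array([ 0.42417631, -0.28727314,  0.32757439]), 'eef_rot': array([-1.79507420e+02, -7.80808749e-02, -1.07404532e+02]), 'contact_force': array([ 1.21345724, -1.05549917, -0.70064237]), 'moment': array([-0.11952336, -0.3921278 ,  0.01094713]), 'gripper_force': 44.99933838844299, 'gripper_width': 0.02987692568024937}
[-0.49809735  0.04357787  0.86603   ] [-150.59170618    6.21268057 -105.86816419]
row [-0.352, -0.0202, 0.0466, 28.8, -6.54, 0.14] rows>= 8.5
```

Run:
```python
from h import *
from plant import r
n=np.array([-.49810,.04358,.86603]);tilt=Ro.align_vectors([n],[[0,0,1]])[0];N=np.array([.605,.0375,.1835])
go(r,N+n*(.17+.031-.0188),tilt*down(-107.5))
```

```text
row [-0.3444, 0.0135, -0.0143, 28.8, -6.54, 0.14] rows>= 8.3
```

```bash
python3 -m pendant '[[-0.035,0.001,-0.02,3,-0.6,0],[-0.07,0.003,-0.02,6,-1.3,0],[-0.105,0.004,-0.02,9,-2,0],[-0.14,0.005,-0.02,12,-2.6,0],[-0.175,0.007,-0.02,15,-3.3,0],[-0.21,0.008,-0.02,18,-4,0],[-0.245,0.01,-0.02,21,-4.6,0],[-0.28,0.011,-0.02,24,-5.3,0],[-0.315,0.012,-0.02,27,-6,0],[-0.344,0.0135,-0.014,28.8,-6.5,0],[-0.344,0.0135,-0.014,28.8,-6.5,0],[-0.344,0.0135,-0.014,28.8,-6.5,0]]'
python3 - <<'E'
from h import *
from plant import r
n=np.array([-.49810,.04358,.86603]);tilt=Ro.align_vectors([n],[[0,0,1]])[0];N=np.array([.605,.0375,.1835])
go(r,N+n*(.12+.031-.0188),tilt*down(-107.5));print(r.get_state()["joints"])
for k in("side","top"):
    c=r.capture(k);np.savez(f"{k}2.npz",**c)
    o=c["frame"][130:330,220:420] if k=="side" else c["frame"][120:280,200:400]
    cv2.imwrite(f"pics/{k}2.png",np.clip(cv2.resize(o[:,:,::-1],None,fx=3,fy=3).astype(int)*2,0,255).astype(np.uint8))
E
```

```text
time_s: 5.45
tcp_pos: [0.5112, 0.0472, 0.3335]
eef_rot: [-151.2, 6.1, -105.6]
contact_force: [-0.5, -0.3, -3.1]
gripper_width: 0.0295
gripper_force: 45.0
row [0.0, -0.0073, 0.0448, 0.65, -0.01, 0.26] rows>= 1.1
[ 41.27055387 -16.66412023 -41.59760457  28.60450262 -47.44896829
 -74.78850066]
```

View pics/side2.png

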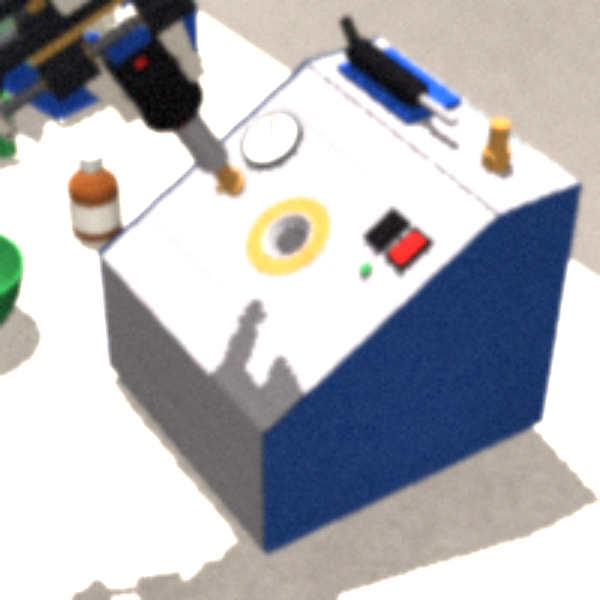

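Side crop: the plug is held in line, brass tip at crop (230,180), neck hole at (290,235). I'll compare the imaged axis with the predicted one.

```bash
cat >> h.py <<'E'
def proj(c,p):
    T=c["cam_to_world"];q=T[:3,:3].T@(np.array(p)-T[:3,3]);return np.array([c["fx"]*q[0]/q[2]+c["cx"],c["fy"]*q[1]/q[2]+c["cy"]]).round(1)
E
python3 - <<'E'
from h import *
from plant import r
s=r.get_state();R=Ro.from_euler("xyz",s["eef_rot"],degrees=True).as_matrix();z=R[:,2]
print("tool z",z,s["tcp_pos"])
org=s["tcp_pos"]+z*(.031-.0188)
c=load("side2");t=load("top2");N=np.array([.605,.0375,.1835]);n=np.array([-.49810,.04358,.86603])
for nm,p in(("orig",org),("z-60",org+.06*z),("tip",org+.094*z),("top",org-.043*z),("neck",N),("neck+76",N+.076*n),("on axis neck",org+z*.17)):print(nm,p.round(4),proj(c,p),proj(t,p))
m=blob(c,(8,120,50),(28,255,255),(285,170,305,200));print("brass",cv2.minAreaRect(cv2.findNonZero(m)),cv2.moments(m,True)["m00"])
P=cloud(c)[m>0];print(P.mean(0))
P=cloud(c)[130:200,250:310].reshape(-1,3)
d=P-org;a=-(d@z);rad=np.linalg.norm(d+np.outer(a,z),axis=1)
for lo,hi,R0 in((-.058,-.005,.011),(-.079,-.062,.0065)):
    q=P[(a>lo)&(a<hi)&(rad<.022)];qq=(q-org)@R[:,:2]
    from scipy.optimize import least_squares
    f=least_squares(lambda k:np.hypot(*(qq-k).T)-R0,[0,0],loss="soft_l1",f_scale=.001);print(len(q),"axis offset in tool xy",f.x,np.median(abs(f.fun)))
E
```

```text
tool z [ 0.48969032 -0.04074716 -0.87094377] [0.51194906 0.0460122  0.33491347]
orig [0.5179 0.0455 0.3243] [277.4 163.3] [274.7 229. ]
z-60 [0.5473 0.0431 0.272 ] [291.2 181.6] [279.4 217.5]
tip [0.564  0.0417 0.2424] [298.5 191.2] [281.8 211.5]
top [0.4969 0.0473 0.3617] [266.6 149.1] [270.9 238.1]
neck [0.605  0.0375 0.1835] [315.2 208. ] [287.1 196.6]
neck+76 [0.5671 0.0408 0.2493] [299.9 188.1] [282.  208.9]
on axis neck [0.6012 0.0386 0.1762] [313.5 211.1] [286.7 199.5]
brass ((296.0000305175781, 190.00001525878906), (8.485280990600586, 7.071067810058594), 45.0) 55.0
[0.554935   0.03648699 0.25301909]
192 axis offset in tool xy [0.00218832 0.00188689] 0.000642209499924877
29 axis offset in tool xy [0.00240272 0.00141658] 0.0008600649156350329
```

View pics/top2.png

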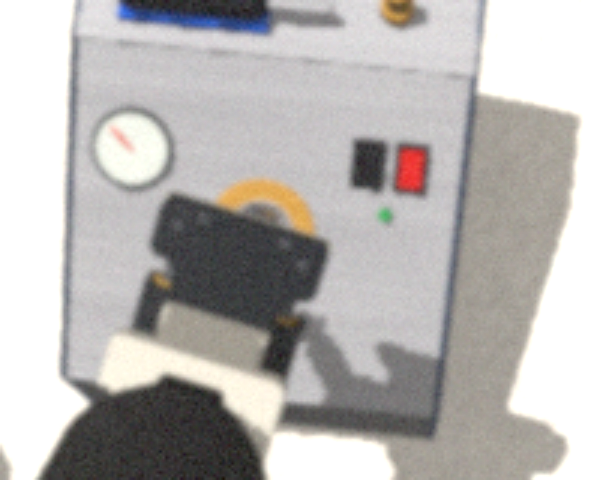

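The top crop shows the gripper over the neck with the ring at crop (265,205) just ahead. The plug's offset in the tool matches the side camera's y bias, so my neck estimate stands. Approaching.

```bash
cat >> h.py <<'E'
n=np.array([-.49810,.04358,.86603]);tilt=Ro.align_vectors([n],[[0,0,1]])[0];N=np.array([.605,.0375,.1835])
def nf(r):
    "plug origin in neck frame (nominal), force along the neck axis and in tool axes"
    s=r.get_state();R=Ro.from_euler("xyz",s["eef_rot"],degrees=True).as_matrix()
    o=s["tcp_pos"]+R[:,2]*(.031-.0188);d=o-N;X=np.array([n[2],0,-n[0]]);X/=np.linalg.norm(X);Y=np.cross(n,X)
    print("t",s["time_s"],"z",round(d@n*1000,2),"xy mm",(np.array([d@X,d@Y])*1000).round(2),"ang",np.degrees(np.arccos(-R[:,2]@n)).round(2),"F tool",(R.T@s["contact_force"]).round(1),"M tool",(R.T@s["moment"]).round(2),"j6",s["joints"][5].round(1),"w",s["gripper_width"].round(4))
E
python3 - <<'E'
from h import *
from plant import r
nf(r);go(r,N+n*(.102+.031-.0188),tilt*down(-107.5))
E
```

```text
Traceback (most recent call last):
  File "h.py", line 36, in nf
    print("t",s["time_s"],"z",round(d@n*1000,2),"xy mm",(np.array([d@X,d@Y])*1000).round(2),"ang",np.degrees(np.arccos(-R[:,2]@n)).round(2),"F tool",(R.T@s["contact_force"]).round(1),"M tool",(R.T@s["moment"]).round(2),"j6",s["joints"][5].round(1),"w",s["gripper_width"].round(4))
                                                                                                                                                                                                                                                            ^^^^^^^^^^^^^^^^^^^^^^^^
AttributeError: 'float' object has no attribute 'round'
```

```bash
sed -i 's/s\["gripper_width"\].round(4)/round(s["gripper_width"],4)/' h.py
python3 - <<'E'
from h import *
from plant import r
nf(r);go(r,N+n*(.102+.031-.0188),tilt*down(-107.5))
E
```

```text
t 5.55 z 165.65 xy mm [-5.29  0.8 ] ang 0.55 F tool [0.9 1.  2.7] M tool [-2.01  0.39  0.05] j6 -74.7 w 0.0297
row [-0.0008, -0.0058, 0.0636, 0.58, -0.01, 0.06] rows>= 1.5
```

```bash
python3 -m pendant '[[-0.0008,-0.006,0.025,0.6,0,0],[-0.0008,-0.006,0.05,0.6,0,0],[-0.0008,-0.006,0.0635,0.6,0,0],[-0.0008,-0.006,0.0635,0.6,0,0],[-0.0008,-0.006,0.0635,0.6,0,0],[-0.0008,-0.006,0.0635,0.6,0,0]]'
python3 - <<'E'
from h import *
from plant import r
nf(r);go(r,N+n*(.07+.031-.0188),tilt*down(-107.5))
c=r.capture("side");cv2.imwrite("pics/s3.png",np.clip(cv2.resize(c["frame"][150:250,270:370,::-1],None,fx=5,fy=5).astype(int)*2,0,255).astype(np.uint8))
E
```

```text
time_s: 6.05
tcp_pos: [0.5491, 0.042, 0.2844]
eef_rot: [-150.4, 6.3, -105.9]
contact_force: [0.4, 0.1, -2.4]
gripper_width: 0.03
gripper_force: 45.0
t 6.05 z 103.24 xy mm [ 1.85 -0.57] ang nan F tool [0.  0.8 2.3] M tool [-2.1   0.38  0.04] j6 -77.0 w 0.03
row [0.0, 0.002, 0.0332, -0.15, 0.02, -0.06] rows>= 0.8h.py:36: RuntimeWarning: invalid value encountered in arccos
  print("t",s["time_s"],"z",round(d@n*1000,2),"xy mm",(np.array([d@X,d@Y])*1000).round(2),"ang",np.degrees(np.arccos(-R[:,2]@n)).round(2),"F tool",(R.T@s["contact_force"]).round(1),"M tool",(R.T@s["moment"]).round(2),"j6",s["joints"][5].round(1),"w",round(s["gripper_width"],4))
```

View pics/s3.png

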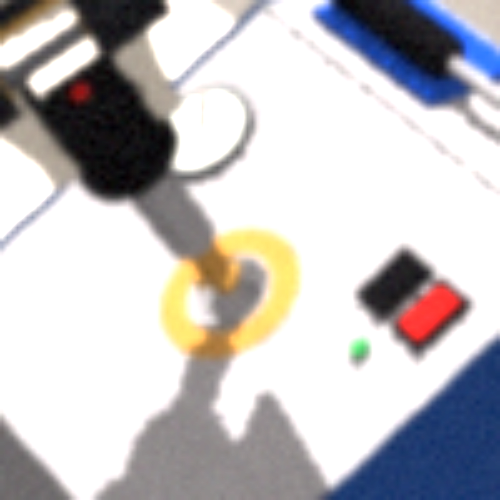

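Crop: the brass tip, at crop (222,275), is heading into the neck, whose ring centre is at crop (231,293). They're in line, so I'll insert gently and watch the force.

```bash
python3 -m pendant '[[0,0.002,0.006,0,0,0],[0,0.002,0.012,0,0,0],[0,0.002,0.018,0,0,0],[0,0.002,0.018,0,0,0]]'
python3 - <<'E'
from h import *
from plant import r
nf(r);go(r,N+n*(.06+.031-.0188),tilt*down(-107.5))
E
python3 -m pendant '[[0,0,0.006,0,0,0],[0,0,0.012,0,0,0],[0,0,0.018,0,0,0],[0,0,0.018,0,0,0]]'
python3 - <<'E'
from h import *
from plant import r
nf(r);go(r,N+n*(.04+.031-.0188),tilt*down(-107.5))
E
```

```text
time_s: 6.43
tcp_pos: [0.5559, 0.0423, 0.2655]
eef_rot: [-150.5, 6.2, -105.8]
contact_force: [-0.3, 0.0, -3.4]
gripper_width: 0.0301
gripper_force: 45.0
t 6.4333 z 83.43 xy mm [-1.67  0.63] ang nan F tool [0.4 1.9 2.8] M tool [-2.26  0.34  0.03] j6 -78.6 w 0.0301
row [0.0001, -0.0018, 0.0234, -0.04, -0.02, 0.06] rows>= 0.6
time_s: 6.77
tcp_pos: [0.5656, 0.0419, 0.2503]
eef_rot: [-150.5, 6.2, -105.8]
contact_force: [2.9, 0.5, -2.9]
gripper_width: 0.0303
gripper_force: 45.0
t 6.7667 z 65.48 xy mm [-0.78  1.  ] ang nan F tool [-1.  -0.8  3.9] M tool [-1.36 -0.17  0.05] j6 -80.1 w 0.0303
row [0.0007, -0.001, 0.0255, -0.08, 0.02, 0.07] rows>= 0.6h.py:36: RuntimeWarning: invalid value encountered in arccos
  print("t",s["time_s"],"z",round(d@n*1000,2),"xy mm",(np.array([d@X,d@Y])*1000).round(2),"ang",np.degrees(np.arccos(-R[:,2]@n)).round(2),"F tool",(R.T@s["contact_force"]).round(1),"M tool",(R.T@s["moment"]).round(2),"j6",s["joints"][5].round(1),"w",round(s["gripper_width"],4))
h.py:36: RuntimeWarning: invalid value encountered in arccos
  print("t",s["time_s"],"z",round(d@n*1000,2),"xy mm",(np.array([d@X,d@Y])*1000).round(2),"ang",np.degrees(np.arccos(-R[:,2]@n)).round(2),"F tool",(R.T@s["contact_force"]).round(1),"M tool",(R.T@s["moment"]).round(2),"j6",s["joints"][5].round(1),"w",round(s["gripper_width"],4))
```

```bash
sed -i 's/np.arccos(-R\[:,2\]@n)/np.linalg.norm(np.cross(R[:,2],n))/' h.py
python3 -m pendant '[[0,0,0.006,0,0,0],[0,0,0.012,0,0,0],[0,0,0.018,0,0,0],[0,0,0.018,0,0,0]]'
python3 - <<'E'
from h import *
from plant import r
nf(r)
E
python3 -m pendant '[[0,0,0.005,0,0,0],[0,0,0.01,0,0,0],[0,0,0.015,0,0,0],[0,0,0.015,0,0,0]]'
python3 - <<'E'
from h import *
from plant import r
nf(r)
E
```

```text
time_s: 7.1
tcp_pos: [0.5747, 0.0413, 0.2348]
eef_rot: [-150.5, 6.2, -105.8]
contact_force: [3.2, 3.1, -2.0]
gripper_width: 0.0299
gripper_force: 45.0
t 7.1 z 47.54 xy mm [-0.68  1.2 ] ang 0.1 F tool [-3.6 -0.8  3.2] M tool [-1.29 -0.92  0.06] j6 -82.2 w 0.0299
time_s: 7.43
tcp_pos: [0.5821, 0.0406, 0.2221]
eef_rot: [-150.5, 6.2, -105.8]
contact_force: [4.1, 2.7, -4.2]
gripper_width: 0.0298
gripper_force: 45.0
t 7.4333 z 32.76 xy mm [-0.63  1.19] ang 0.11 F tool [-3.2 -0.5  5.6] M tool [-1.37 -1.27  0.04] j6 -84.5 w 0.0298
```

```bash
python3 -m pendant '[[-0.0005,0,0.004,0,0,0],[-0.001,-0.0005,0.008,0,0,0],[-0.001,-0.0005,0.012,0,0,0],[-0.001,-0.0005,0.012,0,0,0]]'
python3 - <<'E'
from h import *
from plant import r
nf(r)
E
python3 -m pendant '[[0,0,0.002,0,0,0],[0,0,0.004,0,0,0],[0,0,0.004,0,0,0]]'
python3 - <<'E'
from h import *
from plant import r
nf(r)
E
```

```text
time_s: 7.77
tcp_pos: [0.5882, 0.0404, 0.2117]
eef_rot: [-150.5, 6.2, -105.8]
contact_force: [1.7, 1.6, -3.4]
gripper_width: 0.0297
gripper_force: 45.0
t 7.7667 z 20.69 xy mm [-0.48  1.41] ang 0.05 F tool [-1.7  0.7  3.7] M tool [-1.76 -0.42  0.02] j6 -86.7 w 0.0297
time_s: 8.02
tcp_pos: [0.5901, 0.0402, 0.2087]
eef_rot: [-150.5, 6.2, -105.8]
contact_force: [1.2, 0.8, -2.6]
gripper_width: 0.0298
gripper_force: 45.0
t 8.0167 z 17.16 xy mm [-0.36  1.39] ang 0.07 F tool [-0.8  0.6  2.8] M tool [-2.06  0.11  0.03] j6 -87.6 w 0.0298
```

```bash
python3 -m pendant '[[0,0,0.001,0,0,0],[0,0,0.002,0,0,0],[0,0,0.003,0,0,0],[0,0,0.003,0,0,0]]'
python3 - <<'E'
from h import *
from plant import r
nf(r)
E
python3 -m pendant '[[0,0,0.001,0,0,0],[0,0,0.002,0,0,0],[0,0,0.002,0,0,0]]'
python3 - <<'E'
from h import *
from plant import r
nf(r)
E
```

```text
time_s: 8.35
tcp_pos: [0.5917, 0.0402, 0.2064]
eef_rot: [-150.5, 6.2, -105.8]
contact_force: [0.6, 0.2, -2.3]
gripper_width: 0.0297
gripper_force: 45.0
t 8.35 z 14.39 xy mm [-0.12  1.51] ang 0.09 F tool [-0.2  0.7  2.3] M tool [-2.12  0.39  0.03] j6 -88.3 w 0.0297
time_s: 8.6
tcp_pos: [0.5927, 0.0402, 0.2047]
eef_rot: [-150.5, 6.2, -105.8]
contact_force: [0.0, -0.0, -3.1]
gripper_width: 0.0296
gripper_force: 45.0
t 8.6 z 12.37 xy mm [-0.06  1.6 ] ang 0.1 F tool [0.4 1.5 2.7] M tool [-2.15  0.41  0.1 ] j6 -88.8 w 0.0296
```

Still free. Carrying on down.

```bash
python3 -m pendant '[[0,0,0.001,0,0,0],[0,0,0.002,0,0,0],[0,0,0.002,0,0,0]]'
python3 - <<'E'
from h import *
from plant import r
nf(r)
E
python3 -m pendant '[[0,0,0.001,0,0,0],[0,0,0.002,0,0,0],[0,0,0.002,0,0,0]]'
python3 - <<'E'
from h import *
from plant import r
nf(r)
E
```

```text
time_s: 8.85
tcp_pos: [0.5938, 0.0401, 0.203]
eef_rot: [-150.5, 6.2, -105.8]
contact_force: [-0.7, 0.4, -3.4]
gripper_width: 0.0298
gripper_force: 45.0
t 8.85 z 10.36 xy mm [-0.03  1.62] ang 0.1 F tool [0.2 2.3 2.6] M tool [-2.07  0.41  0.06] j6 -89.3 w 0.0298
time_s: 9.1
tcp_pos: [0.595, 0.0402, 0.2023]
eef_rot: [-150.4, 6.3, -105.8]
contact_force: [-7.1, 1.3, 5.5]
gripper_width: 0.0296
gripper_force: 45.0
t 9.1 z 9.16 xy mm [0.75 1.8 ] ang 0.2 F tool [ 0.1  3.5 -8.4] M tool [-3.41  0.38  0.13] j6 -89.8 w 0.0296
```

Contact with the thread at about 10 N. Turning back (anticlockwise) while following the helix upward, to hold a light preload.

```bash
python3 -m pendant '[[0,0,-0.0003,0,0,-6],[0,0,-0.0007,0,0,-12],[0,0,-0.001,0,0,-18],[0,0,-0.001,0,0,-18]]'
python3 - <<'E'
from h import *
from plant import r
nf(r)
E
python3 -m pendant '[[0,0,-0.0003,0,0,-6],[0,0,-0.0007,0,0,-12],[0,0,-0.001,0,0,-18],[0,0,-0.001,0,0,-18]]'
python3 - <<'E'
from h import *
from plant import r
nf(r)
E
```

```text
time_s: 9.43
tcp_pos: [0.5943, 0.0405, 0.2031]
eef_rot: [-149.9, -2.9, -89.8]
contact_force: [-9.0, 2.6, 5.6]
gripper_width: 0.0299
gripper_force: 45.0
t 9.4333 z 10.28 xy mm [0.54 2.02] ang 0.2 F tool [-2.4  5.  -9.5] M tool [-3.95 -1.04  0.09] j6 -71.2 w 0.0299
time_s: 9.77
tcp_pos: [0.5935, 0.0403, 0.2039]
eef_rot: [-152.0, -11.7, -74.0]
contact_force: [-11.2, 2.3, 7.6]
gripper_width: 0.0301
gripper_force: 45.0
t 9.7667 z 11.28 xy mm [0.23 1.76] ang 0.18 F tool [ -3.7   4.9 -12.3] M tool [-3.93 -2.29  0.12] j6 -52.9 w 0.0301
```

```bash
python3 -m pendant '[[0,0,-0.0004,0,0,-6],[0,0,-0.0008,0,0,-12],[0,0,-0.0011,0,0,-18],[0,0,-0.0011,0,0,-18]]'
python3 - <<'E'
from h import *
from plant import r
nf(r)
E
python3 -m pendant '[[0,0,-0.0004,0,0,-6],[0,0,-0.0008,0,0,-12],[0,0,-0.0011,0,0,-18],[0,0,-0.0011,0,0,-18]]'
python3 - <<'E'
from h import *
from plant import r
nf(r)
E
```

```text
time_s: 10.1
tcp_pos: [0.5929, 0.04, 0.2044]
eef_rot: [-156.6, -19.6, -57.2]
contact_force: [-7.0, 0.5, 2.7]
gripper_width: 0.0297
gripper_force: 45.0
t 10.1 z 12.07 xy mm [-0.06  1.42] ang 0.13 F tool [-3.1  3.6 -5.8] M tool [-2.66 -2.35  0.01] j6 -34.6 w 0.0297
time_s: 10.43
tcp_pos: [0.5925, 0.04, 0.205]
eef_rot: [-163.7, -25.7, -38.9]
contact_force: [-2.4, -0.1, -1.8]
gripper_width: 0.0298
gripper_force: 45.0
t 10.4333 z 12.74 xy mm [-0.11  1.42] ang 0.1 F tool [-2.4  1.7  0.4] M tool [-1.43 -2.26  0.08] j6 -16.4 w 0.0298
```

```bash
python3 -m pendant '[[0,0,0.0005,0,0,-6],[0,0,0.001,0,0,-12],[0,0,0.001,0,0,-12]]'
python3 - <<'E'
from h import *
from plant import r
nf(r)
E
python3 -m pendant '[[0,0,0.0005,0,0,-6],[0,0,0.001,0,0,-12],[0,0,0.001,0,0,-12]]'
python3 - <<'E'
from h import *
from plant import r
nf(r)
E
```

```text
time_s: 10.68
tcp_pos: [0.5929, 0.0399, 0.2038]
eef_rot: [-169.7, -28.4, -26.0]
contact_force: [-1.3, -0.1, -3.2]
gripper_width: 0.0295
gripper_force: 45.0
t 10.6833 z 11.5 xy mm [-0.35  1.39] ang 0.08 F tool [-2.5  1.1  2.1] M tool [-0.95 -2.67 -0.02] j6 -4.9 w 0.0295
time_s: 10.93
tcp_pos: [0.5934, 0.0398, 0.2029]
eef_rot: [-176.3, -29.9, -12.5]
contact_force: [-1.4, -0.1, -3.8]
gripper_width: 0.0298
gripper_force: 45.0
t 10.9333 z 10.48 xy mm [-0.33  1.34] ang 0.07 F tool [-3.1  0.6  2.6] M tool [-0.5  -2.64  0.01] j6 6.7 w 0.0298
```

It's free and dropping, so I've passed a drop. Feeling down to the next thread flank without turning.

```bash
python3 -m pendant '[[0,0,0.001,0,0,0],[0,0,0.002,0,0,0],[0,0,0.002,0,0,0]]'
python3 - <<'E'
from h import *
from plant import r
nf(r)
E
python3 -m pendant '[[0,0,0.001,0,0,0],[0,0,0.002,0,0,0],[0,0,0.002,0,0,0]]'
python3 - <<'E'
from h import *
from plant import r
nf(r)
E
```

```text
time_s: 11.18
tcp_pos: [0.5945, 0.0398, 0.2012]
eef_rot: [-176.2, -29.9, -12.7]
contact_force: [0.4, -0.6, -3.1]
gripper_width: 0.0298
gripper_force: 45.0
t 11.1833 z 8.44 xy mm [-0.27  1.39] ang 0.08 F tool [-1.1  0.7  2.9] M tool [-0.78 -2.57  0.01] j6 6.0 w 0.0298
time_s: 11.43
tcp_pos: [0.5954, 0.0396, 0.2008]
eef_rot: [-176.2, -30.0, -12.6]
contact_force: [-14.4, -0.2, 10.0]
gripper_width: 0.0298
gripper_force: 45.0
t 11.4333 z 7.63 xy mm [0.33 1.27] ang 0.19 F tool [ -7.1   2.2 -15.8] M tool [-1.31 -4.97 -0.  ] j6 5.6 w 0.0298
```

```bash
python3 -m pendant '[[0,0,-0.0002,0,0,4],[0,0,0,0,0,8],[0,0,0.0004,0,0,12],[0,0,0.0006,0,0,15],[0,0,0.0006,0,0,15]]'
python3 - <<'E'
from h import *
from plant import r
nf(r)
E
python3 -m pendant '[[0,0,0.0004,0,0,6],[0,0,0.0008,0,0,12],[0,0,0.0012,0,0,18],[0,0,0.0012,0,0,18]]'
python3 - <<'E'
from h import *
from plant import r
nf(r)
E
```

```text
time_s: 11.85
tcp_pos: [0.5957, 0.0402, 0.2]
eef_rot: [-167.8, -27.8, -29.8]
contact_force: [-12.7, 0.7, 6.2]
gripper_width: 0.0298
gripper_force: 45.0
t 11.85 z 6.85 xy mm [0.22 1.84] ang 0.18 F tool [ -7.1   3.3 -11.8] M tool [-1.93 -4.46  0.04] j6 -9.8 w 0.0298
time_s: 12.18
tcp_pos: [0.5963, 0.0403, 0.1989]
eef_rot: [-159.5, -22.6, -49.1]
contact_force: [-11.6, 1.8, 5.7]
gripper_width: 0.0295
gripper_force: 45.0
t 12.1833 z 5.56 xy mm [0.15 2.04] ang 0.18 F tool [ -6.1   4.  -10.8] M tool [-3.08 -3.88  0.08] j6 -28.3 w 0.0295
```

```bash
python3 -m pendant '[[0,0,0.0004,0,0,6],[0,0,0.0008,0,0,12],[0,0,0.0012,0,0,18],[0,0,0.0012,0,0,18]]'
python3 - <<'E'
from h import *
from plant import r
nf(r)
E
python3 -m pendant '[[0,0,0.0004,0,0,6],[0,0,0.0008,0,0,12],[0,0,0.0012,0,0,18],[0,0,0.0012,0,0,18]]'
python3 - <<'E'
from h import *
from plant import r
nf(r)
E
```

```text
time_s: 12.52
tcp_pos: [0.5969, 0.0405, 0.1977]
eef_rot: [-153.7, -15.4, -66.5]
contact_force: [-11.2, 2.2, 4.3]
gripper_width: 0.0296
gripper_force: 45.0
t 12.5167 z 4.21 xy mm [0.11 2.32] ang 0.19 F tool [-5.2  5.8 -9.5] M tool [-3.91 -3.01  0.12] j6 -46.7 w 0.0296
time_s: 12.85
tcp_pos: [0.5978, 0.0405, 0.1967]
eef_rot: [-150.6, -6.9, -82.7]
contact_force: [-7.6, 1.0, 1.9]
gripper_width: 0.0298
gripper_force: 45.0
t 12.85 z 2.98 xy mm [0.42 2.4 ] ang 0.2 F tool [-1.7  5.4 -5.5] M tool [-3.8  -1.4   0.08] j6 -65.1 w 0.0298
```

```bash
python3 -m pendant '[[0,0,0.0004,0,0,6],[0,0,0.0009,0,0,12],[0,0,0.0013,0,0,18],[0,0,0.0013,0,0,18]]'
python3 - <<'E'
from h import *
from plant import r
nf(r)
E
python3 -m pendant '[[0,0,0.0004,0,0,6],[0,0,0.0009,0,0,12],[0,0,0.0013,0,0,18],[0,0,0.0013,0,0,18]]'
python3 - <<'E'
from h import *
from plant import r
nf(r)
E
```

```text
time_s: 13.18
tcp_pos: [0.5988, 0.0404, 0.1959]
eef_rot: [-149.9, 2.1, -98.3]
contact_force: [-5.5, 1.3, 2.2]
gripper_width: 0.0299
gripper_force: 45.0
t 13.1833 z 1.79 xy mm [0.88 2.36] ang 0.22 F tool [-0.6  3.8 -4.7] M tool [-3.24  0.05  0.15] j6 -83.5 w 0.0299
time_s: 13.52
tcp_pos: [0.5998, 0.0404, 0.1956]
eef_rot: [-151.6, 10.9, -114.1]
contact_force: [-9.1, 1.3, 7.2]
gripper_width: 0.0299
gripper_force: 45.0
t 13.5167 z 1.01 xy mm [1.64 2.35] ang 0.29 F tool [  1.1   4.2 -10.9] M tool [-3.39  1.25  0.27] j6 -101.9 w 0.0299
```

```bash
python3 -m pendant '[[0,0,0.0003,0,0,5],[0,0,0.0006,0,0,10],[0,0,0.0006,0,0,10]]'
python3 - <<'E'
from h import *
from plant import r
nf(r)
E
python3 -m pendant '[[0,0,0.0003,0,0,5],[0,0,0.0006,0,0,10],[0,0,0.0006,0,0,10]]'
python3 - <<'E'
from h import *
from plant import r
nf(r)
c=r.capture("side");cv2.imwrite("pics/s4.png",np.clip(cv2.resize(c["frame"][150:250,270:370,::-1],None,fx=5,fy=5).astype(int)*2,0,255).astype(np.uint8))
E
```

```text
time_s: 13.77
tcp_pos: [0.6001, 0.0403, 0.1957]
eef_rot: [-153.6, 15.5, -123.1]
contact_force: [-12.7, 1.0, 11.5]
gripper_width: 0.0296
gripper_force: 45.0
t 13.7667 z 0.91 xy mm [1.87 2.24] ang 0.33 F tool [  2.8   4.3 -16.3] M tool [-3.38  2.39 -0.18] j6 -112.0 w 0.0296
time_s: 14.02
tcp_pos: [0.6008, 0.0407, 0.1959]
eef_rot: [-156.4, 19.7, -132.5]
contact_force: [-14.7, -0.1, 14.6]
gripper_width: 0.0305
gripper_force: 45.9
t 14.0167 z 0.79 xy mm [2.6  2.66] ang 0.41 F tool [  4.5   3.  -20. ] M tool [-2.63  2.71 -1.06] j6 -122.1 w 0.0305
```

View pics/s4.png

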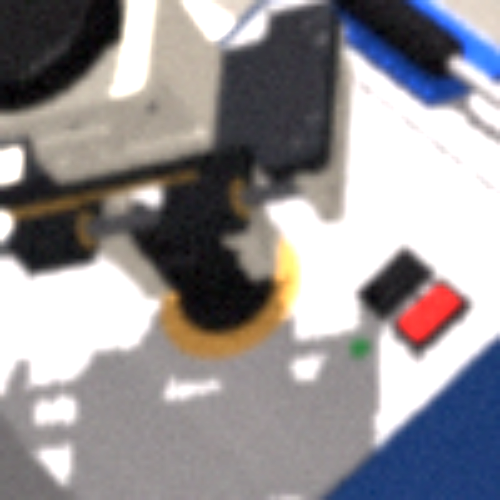

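Crop: the black collar sits on the orange ring at about (225,320), with an even ring visible below it. Axial travel has stopped and torque has risen to 1 N·m, so it looks home. One small nip, then relax and let go.

```bash
python3 -m pendant '[[0,0,0,0,0,4],[0,0,0,0,0,4],[0,0,-0.001,0,0,4],[0,0,-0.0015,0,0,3]]'
python3 - <<'E'
from h import *
from plant import r
nf(r)
E
python3 -m pendant '[[0,0,0,0,0,0],[0,0,0,0,0,0],[0,0,0,0,0,0],[0,0,0,0,0,0],[0,0,0,0,0,0],[0,0,0,0,0,0]]' 0.075
python3 - <<'E'
from h import *
from plant import r
nf(r)
E
```

```text
time_s: 14.4
tcp_pos: [0.6009, 0.0411, 0.1962]
eef_rot: [-157.4, 20.8, -135.2]
contact_force: [16.7, -1.5, -10.0]
gripper_width: 0.031
gripper_force: 44.5
t 14.4 z 1.03 xy mm [2.84 3.03] ang 0.33 F tool [-6.5 -6.8 17.1] M tool [ 1.48 -1.1  -0.58] j6 -124.3 w 0.031
time_s: 14.9
tcp_pos: [0.5989, 0.0397, 0.1943]
eef_rot: [-157.5, 20.6, -135.3]
contact_force: [0.1, -0.3, -0.3]
gripper_width: 0.0653
gripper_force: 0.0
t 14.9 z 0.31 xy mm [0.18 1.67] ang 0.12 F tool [ 0.2 -0.2  0.4] M tool [-1.21  1.07  0.04] j6 -124.3 w 0.0653
```

```bash
python3 -m pendant '[[0,0,-0.01,0,0,0],[0,0,-0.025,0,0,0],[0,0,-0.05,0,0,0],[0,0,-0.08,0,0,0],[0,0,-0.11,0,0,0],[0,0,-0.14,0,0,0],[0,0,-0.17,0,0,0],[0,0,-0.17,0,0,0],[0,0,-0.17,0,0,0]]'
python3 - <<'E'
from h import *
from plant import r
o=[]
for k in("side","top"):
    c=r.capture(k);np.savez(f"{k}3.npz",**c)
    u,v=proj(c,N+.02*n).astype(int);o.append(cv2.resize(c["frame"][v-40:v+40,u-40:u+40,::-1],(400,400)))
    print(k,"expected top",proj(c,N+.043*n));P=cloud(c)[v-40:v+40,u-40:u+40].reshape(-1,3)
    d=P-N;a=d@n;q=P[(np.linalg.norm(d-np.outer(a,n),axis=1)<.012)&(a>.02)&(a<.08)];aa=(q-N)@n;print("top face height",np.percentile(aa,[50,80,95]))
    rad=np.linalg.norm(d-np.outer(a,n),axis=1);q=(rad>.0185)&(rad<.0215)&(a>-.01)&(a<.02);print("collar top h",np.median(a[q]),q.sum());q=(rad>.026)&(rad<.033)&(abs(a)<.02);print("ring h",np.median(a[q]))
    m=blob(c,(0,130,90),(8,255,255),(u-25,v-25,u+25,v+12));M=cv2.moments(m,True)
    if M["m00"]>2: print("red",M["m10"]/M["m00"],M["m01"]/M["m00"],M["m00"])
cv2.imwrite("pics/end.png",np.clip(np.hstack(o).astype(int)*2,0,255).astype(np.uint8))
E
```

```text
time_s: 15.65
tcp_pos: [0.5139, 0.048, 0.3435]
eef_rot: [-157.5, 20.9, -135.2]
contact_force: [0.3, -0.2, -0.5]
gripper_width: 0.0749
gripper_force: 0.0
side expected top [306.7 197. ]
top face height [0.04387649 0.04496792 0.04604386]
collar top h 0.0069083281260888495 58
ring h 0.0007414480520440912
red 306.8888888888889 196.66666666666666 9.0
top expected top [284.3 203.3]
top face height [0.04463889 0.04485331 0.04486594]
collar top h 0.007521683595433869 40
ring h 0.001652298543771199
```

View pics/end.png

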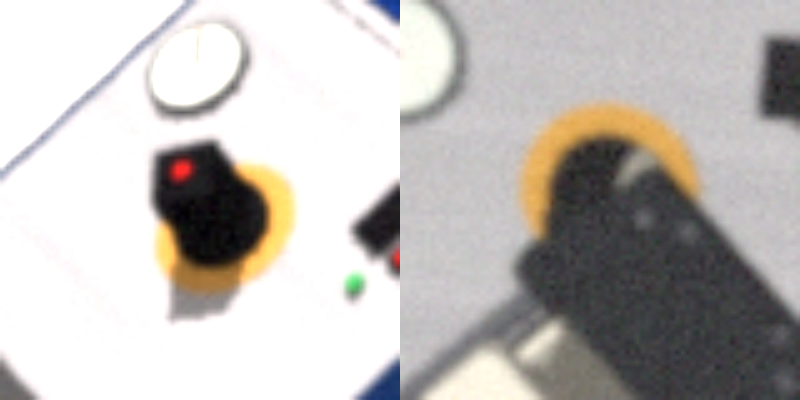

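The last picture shows the collar flat on the ring: its top is 5.9–6.2 mm above the ring and the grip top about 43 mm, as they must be when home. The gripper is clear, so I'm handing in.

```bash
python3 -c "
from plant import r
print(r.close_job())"
```

```text
the job is handed in; nothing more can be done
None
```

I screwed the plug into the neck until it stopped, let go and handed the job in after about 16 s; the cameras show the collar flat on the rim (within about 0.2 mm), wrist force peaked at about 21 N in the readings, and nothing touched the bowl, bottle or cast.

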